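# Load a jade cup on the polishing slide and bring it to the click stop

## Task

Nest the white cup all the way down into the steel holder cup on the polisher's sliding carriage, then nest the green jade cup all the way down into the white one, both straight and upright. Then grip the carriage's red handle post and slide the carriage towards the blue polishing head until you feel its ball click into the notch of the brass strip; do not run past the notch, and finish while still holding the handle with the carriage resting at the notch. Leave the yellow tin, the jade bangle and the amber jar where they stand.

Things in the scene. Friction and masses are not known exactly. Their poses are not given: they have to be found in the camera images.
- liner_mid (a point): White nylon liner cup, loose on the bench. 60 mm tall, hollow, open on top: tapered body (23 mm diameter at the foot, 43 mm at the shoulder 38 mm up), above it a straight rim band, 54 mm outer diameter, 22 mm high, 4 mm wall, mouth 46 mm. Grasp the rim band from above, fingers outside. About 40 g. This point: on its axis, 30 mm above its foot; z up the axis.
- jade_mid (a point): Green jade cup, loose on the bench, of the same shape and size as the white one. About 110 g. Nested in another such cup, a cup's shoulder rests on the other's rim (about 1 mm play all round), so it stands 22 mm higher, its whole rim band showing. This point is on its axis, 30 mm above its foot; z is up along the axis.
- holder_mid (a point): Steel holder cup of the same shape and size, fixed upright on the carriage. This point is on its axis, 30 mm above its foot and 30 mm below its rim; it moves with the carriage. Its y axis points along the rail towards the polishing head. A seated white cup's centre is 22 mm above this point, the seated jade cup's 44 mm above.
- handle_grip (a point): Red upright round post fixed on the carriage, 18 mm diameter, 60 mm tall, 108 mm behind the holder cup's axis (on the side away from the polishing head). This point is on its axis, 18 mm below its top: where to grip it from above, room on all sides.
- carriage: Grey carriage, 84 mm wide, 170 mm long, with holder cup and red post, sliding on the bed. Origin under the holder cup, 2 mm above the bed; y along the rail towards the head. Travel 230 mm. Friction about 2 N; it stays where it is left. At the notch the ball snaps in; pushing on past it takes about 10 N more.
- plunger (a point): On the carriage, the underside of the short black plunger on its +x side, beside the holder cup: it holds the sprung steel ball (12 mm diameter). When the ball sits in the notch, this point's y in the notch's frame is 0.
- notch (a point): Centre of the 9 mm wide notch in the long brass strip that lies beside the bed on its +x side, marked with a small red tab on the strip's outer side; this point is level with the strip's top. y axis along the rail towards the head. There is one notch; its place along the rail varies. The ball starts to drop in when its centre is about 4 mm short of the notch's centre.
- bed_tail (a point): Point on the bed's top, on the rail's centre line, near the end away from the head. The bed is a 620 mm long, 80 mm wide, 40 mm high aluminium beam.
- bed_head (a point): Point on the bed's top, on the rail's centre line, 440 mm from bed_tail, just before the blue polishing head (110 x 140 mm, 160 mm high above the bench). The rail's direction runs from bed_tail to bed_head.
- tin_mid (a point): Yellow wax tin with brass lid, 58 mm diameter, 40 mm tall, loose; its centre. Leave it alone.
- bangle_mid (a point): Pale jade bangle, 72 mm outer diameter, 10 mm thick, lying flat; its centre. Leave it alone.
- jar_mid (a point): Amber jar with white lid and label, 60 mm diameter, 80 mm tall, beyond the polisher; its centre. Leave it alone.
Things that resemble listed ones, but are neither listed nor needed, are in the scene too. What is shaped like the part that bears liner_mid but black or pink is not meant.

How it is judged:
On the way, in this order (a step that is already met when the one before it is completed fails the run):
1. the white cup is nested in the steel holder cup (horizontal distance between liner_mid and holder_mid below 0.003 m and z of liner_mid in the frame of holder_mid between 0.0195 and 0.025 m and angle between liner_mid's own z axis and vertical below 0.07 rad), for 0.2 s.
2. the jade cup is nested in the white cup, which is still nested in the holder (all of step 1 and horizontal distance between jade_mid and liner_mid below 0.003 m and z of jade_mid in the frame of liner_mid between 0.0195 and 0.025 m and angle between jade_mid's own z axis and vertical below 0.07 rad), for 0.2 s.
3. the carriage, loaded, is held at the notch by its handle (all of step 2 and y of plunger in the frame of notch between -0.002 and 0.002 m and contact force between the fingers and carriage above 2 N and distance between the grasp point and handle_grip below 0.035 m), for 0.3 s.
At the end, for the whole second after the job is handed in: White cup seated in the holder, jade cup in the white cup (each within 3 mm of concentric, 19.5 to 25 mm above the one below, tilt under 4 degrees); plunger within 2 mm of the notch along the rail, carriage still, fingers gripping the red handle with over 2 N (all of step 3 and linear speed of carriage below 0.005 m/s); the arm keeps its last pose, push and grip.
It fails at once if the carriage ran more than 6 mm past the notch (y of plunger in the frame of notch above 0.006 m).
It fails at once if the tin was moved more than 20 mm (distance of tin_mid from where it was at the start of the episode above 0.02 m).
It fails at once if the bangle was moved more than 20 mm (distance of bangle_mid from where it was at the start of the episode above 0.02 m).
It fails at once if the jar was moved more than 20 mm (distance of jar_mid from where it was at the start of the episode above 0.02 m).
It also fails if it takes over 66 s, if anything falls off the work surface, if the arm or the gripper's body presses on something with over 40 N, if the wrist force passes 120 N, or if a joint passes its speed limit or range.

## Robot

A 7-joint arm with a two-finger parallel gripper is mounted at the origin on the work surface. World frame = base frame: x ahead of the robot, y to its left, z up, the work surface at z = 0. Lengths are in m, angles in rad, forces in N, time in s.
With the tool pointing down it reaches from about 0.4 to 0.875 m from the base axis. Payload 19.3 kg.
Tool frame: the origin (TCP) lies at the very end of the fingers, on their centre line; the grasp point (between the pads) lies 19 mm behind it; z points along the fingers, y is the line along which they close (so a half turn about z gives the same grasp; the last joint's range is limited). The gripper opens to 85 mm and grips with 20 to 120 N. Pads are 22 mm wide; open, the fingers measure 114 mm over their backs; the gripper's body (76 mm by 85 mm) begins 54 mm behind the grasp point. The pads swing forward as they close: fully open they stand 13 mm farther back than shut.
Start: joints at [-1.171, 0.521, -0.036, 1.599, 0.021, 1.021, -0.113], TCP at [0.283, 0.557, 0.231] pointing down, gripper open.
Joint ranges: [-2.91, 2.91], [-0.3, 2.13], [-1.5, 1.42], [0.17, 2.43], [-1.26, 4.41], [0.16, 1.93], [-2.52, 2.52]. Speed limits (rad/s): [1.89, 1.89, 2.39, 2.39, 3.01, 3.01, 3.01].

## Interface

Orientations are given as a unit quaternion [x, y, z, w].
In Python, from cell import manip gives the robot as it stands. The module is installed in compiled form; this text tells all that it offers.
- The arm moves only by the shell command python3 -m inch 'ROWS' [OPENING] [FORCE]. ROWS is JSON, a list of rows, each an object with "slide": the shift along the tool's x, y, z in cm, a list of three; "spin": the turn about the tool's z in rad. In form: [{"slide": [x, y, z], "spin": spin}, ...]. A call has 1 to 8 rows; each row is the pose to reach, as a shift and turn from the pose commanded when the call began, along the tool's axes at that moment; what a row does not reach only later rows make up. A row lasts 1/12 s, in which the tool goes at most 41.7 mm and 7.16 degrees, less where a joint would pass 70% of its speed; a pose out of reach is approached as far as the arm can. A call with a gripper value outside its range is refused whole. OPENING is the closure, from 0 (fully open) to 1 (shut), set as the call begins (- or left out, the last holds). The fingers move at their own pace and stop on an object; FORCE is the grip in N (left out, the last holds). Time passes only in rows, so rows that repeat a pose let the fingers close. It gives the time, the measured TCP pose, the force, the opening and the grip force at its end, in the units of the state.
- manip.read_state(): the state, without advancing time (a new reading comes with each control period).
- manip.snapshot(name): name is "scene" or "top" or "wrist"; returns the picture (400x640x3 uint8, blue, green, red); there is no depth.
- manip.get_calibration(name): a dict with "K" (3x3 intrinsics, pixels), "T" (4x4, takes a point from camera to world coordinates); the wrist camera has in their place "hand_eye" (4x4, takes a point from camera to tool coordinates, whose origin is the TCP and whose axes are the flange's). Camera axes: x right, y down, z forward; pixel columns grow to the right and rows downward; lengths in m; the calibration is good to about 2 mm. A picture is of the moment at which its call begins: read the wrist's pose just before it. get_calibration takes no time and is no camera call.
- manip.finish_job(): hands the job in; it is judged then, once.
Trained networks look in the newest picture that a camera, given by its name, has taken for a name from the list of things; names that differ only in an ending like _2 or _b are one class to them, and where a whole thing is asked for, a point or a joint stands for the part that bears it (a point fixed in the world has none). Each returns a list of dicts, best first, with "p" (0 to 1); they miss things now and then, are a little off and sometimes report something else, mostly with a low value. They report only what shows in the picture. A call takes as long as a camera call. They do not tell look-alikes from the thing itself.
- manip.recognise(query, camera): "xyz" ([x, y, z] in m, in the coordinates of the camera as it stood for that picture, good to about 4 mm: the middle of the surface that is visible of it).
- manip.landmark_of(query, camera): "xyz" ([x, y, z] in m, in the coordinates of the camera as it stood for that picture, good to about 4 mm: a listed point, or the origin of a listed thing).
The state is a dict: "time_s": time; "qpos": joint angles; "joint_vel": joint speeds; "joint_efforts": joint torques, N m; "tcp_pos": TCP position; "ee_rot": TCP orientation; "ft_force": force on the tool from outside, world axes, zero at the start; "torque": the same for the moment, N m; "opening": finger opening in m; "grasp_force": force on a finger pad.
Only numpy, scipy, OpenCV 4.12 (cv2) and the standard library are available. Lean on these libraries where they do the work, as an engineer would, in place of code of your own. Each camera call takes 0.05 s, during which the arm holds its last target. There are 200 camera calls.

## Working session

There is one attempt and no reset: what is moved stays moved. The work goes in short steps, Python scripts to look and compute and a shell command to move; the robot and the scene stay as the last step left them, time stands still between calls to the robot, and variables do not carry over. Pictures are saved under pics/ and viewed, at most 10 in all, crops included, and the job is handed in when it is done.

```bash
mkdir -p pics; cat > h.py <<'E'
import numpy as np, cv2
from cell import manip
from scipy.spatial.transform import Rotation as R
def TW():
    s=manip.read_state(); T=np.eye(4); T[:3,:3]=R.from_quat(s['ee_rot']).as_matrix(); T[:3,3]=s['tcp_pos']; return T
def camT(n):
    c=manip.get_calibration(n)
    return TW()@np.array(c['hand_eye']) if n=='wrist' else np.array(c['T'])
def K(n): return np.array(manip.get_calibration(n)['K'])
def find(q,n,T,f='landmark_of',k=4):
    return [(round(d['p'],2),np.round((T@np.r_[d['xyz'],1])[:3],4)) for d in getattr(manip,f)(q,n)[:k]]
def pix(p,n,T):
    c=np.linalg.inv(T)@np.r_[p,1]; u=K(n)@c[:3]; return u[:2]/u[2]
def ray(u,v,z,n,T):
    d=T[:3,:3]@np.linalg.inv(K(n))@[u,v,1]; return T[:3,3]+d*(z-T[2,3])/d[2]
def rows(p):  # world pos -> slide in cm from current tool
    T=TW(); return T[:3,:3].T@(np.array(p)-T[:3,3])*100
E
python3 - <<'E'
from h import *
s=manip.read_state(); print({k:np.round(v,3) for k,v in s.items()})
for n in ['top','scene']:
    T=camT(n); im=manip.snapshot(n); cv2.imwrite(f'pics/{n}0.png',im)
    for q in ['liner_mid','jade_mid','holder_mid','handle_grip','plunger','notch','bed_tail','bed_head','tin_mid','bangle_mid','jar_mid']:
        for p,x in find(q,n,T): print(n,q,p,x,pix(x,n,T).round())
print(R.from_quat(s['ee_rot']).as_matrix().round(3), manip.get_calibration('wrist'))
E
```

```text
{'time_s': np.float64(0.0), 'qpos': array([-1.171,  0.522, -0.036,  1.6  ,  0.021,  1.021, -0.113]), 'joint_vel': array([ 0.001,  0.   , -0.002, -0.   ,  0.001, -0.   ,  0.001]), 'joint_efforts': array([-1.0000e-03, -9.2710e+01,  1.9790e+00, -3.6994e+01,  1.8000e-02,
        8.0000e-03, -0.0000e+00]), 'tcp_pos': array([0.283, 0.557, 0.231]), 'ee_rot': array([ 0.233,  0.973, -0.001, -0.   ]), 'ft_force': array([ 0.215,  0.945, -0.103]), 'torque': array([ 0.059,  0.04 , -0.038]), 'grasp_force': np.float64(0.0), 'opening': np.float64(0.086)}
top liner_mid 0.85 [ 0.3452 -0.1378  0.0325] [388. 300.]
top liner_mid 0.77 [ 0.4332 -0.1851  0.0322] [409. 260.]
top liner_mid 0.67 [ 0.4633 -0.3008  0.0307] [460. 247.]
top jade_mid 0.68 [ 0.4481 -0.0157  0.0313] [333. 252.]
top holder_mid 0.58 [ 0.6126 -0.033   0.0911] [343. 176.]
top handle_grip 0.94 [ 0.5976 -0.1408  0.1044] [395. 182.]
top plunger 0.74 [ 0.6644 -0.0329  0.0473] [342. 156.]
top plunger 0.16 [ 0.6094 -0.0298  0.0913] [342. 177.]
top notch 0.58 [0.673  0.0593 0.0401] [301. 153.]
top bed_tail 0.63 [ 0.5893 -0.216   0.0419] [423. 1
[... 1128 characters left out ...]
cene bangle_mid 0.55 [0.3698 0.3656 0.0042] [447. 238.]
scene jar_mid 0.57 [ 0.7697 -0.0509  0.0373] [245. 247.]
[[-0.892  0.453 -0.   ]
 [ 0.453  0.892 -0.001]
 [-0.    -0.001 -1.   ]] {'K': array([[327.02262896,   0.        , 323.39834533],
       [  0.        , 327.02262896, 196.51175542],
       [  0.        ,   0.        ,   1.        ]]), 'hand_eye': array([[ 1.77147723e-04, -9.52277327e-01, -3.05234108e-01,
         7.78636706e-02],
       [ 9.99999925e-01,  6.34971785e-05,  3.82266541e-04,
        -4.44764461e-04],
       [-3.44642255e-04, -3.05234153e-01,  9.52277267e-01,
        -1.42628896e-01],
       [ 0.00000000e+00,  0.00000000e+00,  0.00000000e+00,
         1.00000000e+00]])}
```

View pics/top0.png

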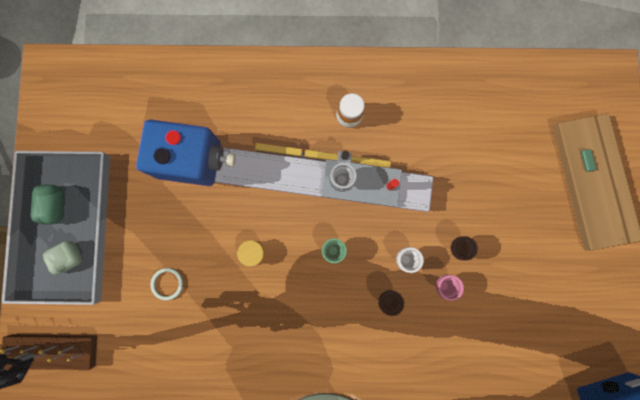

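View pics/scene0.png

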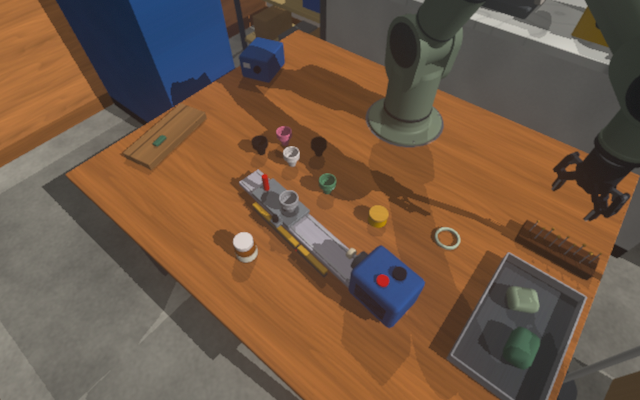

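The top view shows the white cup at (409,260), the jade cup at (333,252), the holder at (343,176), the handle at (395,182) and the red notch tab near (303,152). Cups that could be taken for the white one are black at (463,248), black at (391,302) and pink at (450,287). The green lumps in the tray at (47,204) and (62,257) and the green piece at (588,160) could be taken for the jade cup. I choose the white cup at (409,260), world about (0.433,-0.182), and the jade cup at (333,252). I'll check both in a crop.

```bash
python3 -c "
import cv2;i=cv2.imread('pics/top0.png')[130:320,280:480];cv2.imwrite('pics/crop.png',cv2.resize(i,None,fx=3,fy=3,interpolation=2))"
python3 -m inch '[{"slide":[-5,-4,-1.9],"spin":-0.1},{"slide":[-40,-31,-1.9],"spin":-0.332},{"slide":[-40,-31,-1.9],"spin":-0.332},{"slide":[-40,-31,-1.9],"spin":-0.332},{"slide":[-40,-31,-1.9],"spin":-0.332},{"slide":[-40,-31,-1.9],"spin":-0.332},{"slide":[-40,-31,-1.9],"spin":-0.332},{"slide":[-40,-31,-1.9],"spin":-0.332}]' 0 20
python3 - <<'E'
from h import *
print(manip.read_state()['ee_rot'], rows([0.46,0.0,0.24]))
E
```

```text
time_s: 1.87
tcp_pos: [0.425, 0.2555, 0.2479]
ee_rot: [0.069, 0.998, 0.0, 0.0]
ft_force: [1.0, 1.2, 0.6]
opening: 0.0854
grasp_force: 0.0
[6.88645370e-02 9.97625977e-01 1.99141589e-04 2.13342350e-04] [ -6.9790259  -24.8252176    0.78477554]
```

View pics/crop.png

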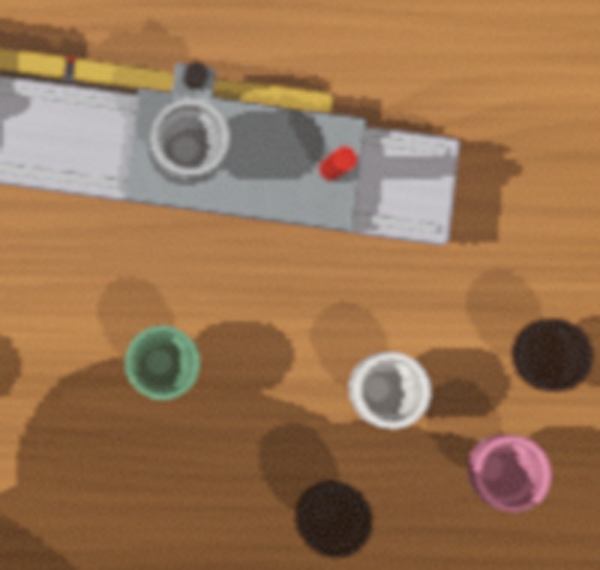

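The crop confirms the white cup at crop pixel (390,390), and the hollow green cup at (162,362) is the jade one. The red notch tab shows at (70,66).

```bash

python3 -m inch '[{"slide":[-7,-25,0],"spin":0},{"slide":[-7,-25,0],"spin":0},{"slide":[-7,-25,0],"spin":0},{"slide":[-7,-25,0],"spin":0},{"slide":[-7,-25,0],"spin":0},{"slide":[-6.5,-43,2],"spin":0},{"slide":[-6.5,-43,4],"spin":0},{"slide":[-6.5,-43,6],"spin":0}]'
python3 -m inch '[{"slide":[0,-7,0],"spin":0},{"slide":[0,-7,0],"spin":0},{"slide":[0,-7,0],"spin":0}]'
python3 - <<'E'
from h import *
T=camT('wrist'); im=manip.snapshot('wrist'); cv2.imwrite('pics/w1.png',im)
print(manip.read_state()['tcp_pos'])
for p,x in find('liner_mid','wrist',T): print(p,x,pix(x,'wrist',T).round(),rows(x))
E
```

```text
time_s: 2.53
tcp_pos: [0.4405, -0.0726, 0.2238]
ee_rot: [0.069, 0.998, 0.0, 0.001]
ft_force: [1.4, 0.7, 0.6]
opening: 0.0856
grasp_force: 0.0
time_s: 2.78
tcp_pos: [0.4295, -0.1452, 0.2232]
ee_rot: [0.072, 0.997, -0.001, 0.0]
ft_force: [-0.0, -0.4, 0.3]
opening: 0.0855
grasp_force: 0.0
[ 0.43016507 -0.1424351   0.22311739]
0.82 [ 0.4331 -0.1827  0.0284] [290. 177.] [-0.82740513 -4.13166509 19.47150828]
0.63 [ 0.3767 -0.2641  0.0245] [203. 135.] [  3.61983946 -12.97990993  19.86122455]
0.62 [ 0.4628 -0.2957  0.026 ] [195. 217.] [ -5.34728651 -14.90574939  19.71292003]
0.45 [0.4438 0.1743 0.0208] [628. 138.] [ 3.10195525 31.36761861 20.22879585]
```

View pics/w1.png

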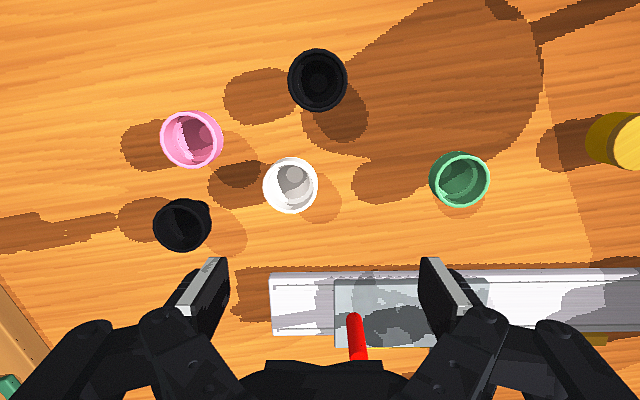

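The white cup's rim is centred at about (290,185), with the pink cup at (191,139) and black cups at (182,225) and (317,80). The jade cup is at (459,180). Going above the white cup.

```bash
cat >> h.py <<'E'
def rim(u,v,n,T,z,lo,hi,rad=60):
    # centre of rim via colour mask near (u,v); lo/hi HSV ; returns world pt at rim plane z
    im=manip.snapshot(n); cv2.imwrite(f'pics/rim_{int(manip.read_state()["time_s"]*100)}.png',im)
    m=cv2.inRange(cv2.cvtColor(im,cv2.COLOR_BGR2HSV),lo,hi)
    k=np.zeros_like(m); cv2.circle(k,(int(u),int(v)),rad,255,-1); m&=k
    c=max(cv2.findContours(m,0,1)[0],key=cv2.contourArea); e=cv2.fitEllipse(cv2.convexHull(c)); print(e)
    return ray(*e[0],z,n,T)
E
python3 -m inch '[{"slide":[-0.8,-4.1,4],"spin":0},{"slide":[-0.8,-4.1,8],"spin":0},{"slide":[-0.8,-4.1,10],"spin":0},{"slide":[-0.8,-4.1,10],"spin":0},{"slide":[-0.8,-4.1,10],"spin":0}]'
python3 - <<'E'
from h import *
T=camT('wrist'); u=pix([.4331,-.1827,.06],'wrist',T); print(u,manip.read_state()['tcp_pos'])
p=rim(*u,'wrist',T,.06,(0,0,130),(180,70,255),80); print(p,rows([*p[:2],0.035]))
print(find('liner_mid','wrist',T,k=1))
E
```

```text
time_s: 3.3
tcp_pos: [0.4328, -0.1804, 0.1228]
ee_rot: [0.068, 0.998, 0.0, -0.001]
ft_force: [0.3, 0.1, 1.0]
opening: 0.0858
grasp_force: 0.0
[320.64653325 214.8699171 ] [ 0.43279475 -0.18037397  0.12279231]
((324.8726806640625, 212.9146270751953), (78.95853424072266, 81.7464828491211), 0.35011595487594604)
[ 0.43210013 -0.17969884  0.06      ] [0.16777973 0.06857856 8.90511078]
[(0.89, array([ 0.4636, -0.2948,  0.0254]))]
```

```bash

python3 -m inch '[{"slide":[0.1,0,4],"spin":0},{"slide":[0.1,0,7],"spin":0},{"slide":[0.1,0,8.7],"spin":0},{"slide":[0.1,0,8.7],"spin":0}]'
python3 -m inch '[{"slide":[0,0,0],"spin":0},{"slide":[0,0,0],"spin":0},{"slide":[0,0,0],"spin":0},{"slide":[0,0,0],"spin":0},{"slide":[0,0,0],"spin":0},{"slide":[0,0,0],"spin":0},{"slide":[0,0,0],"spin":0},{"slide":[0,0,0],"spin":0}]' 1 30
python3 -m inch '[{"slide":[0,0,-4],"spin":0},{"slide":[0,0,-8],"spin":0},{"slide":[0,0,-12],"spin":0},{"slide":[0,0,-16],"spin":0},{"slide":[-7,0,-17],"spin":0},{"slide":[-7,0,-17],"spin":0},{"slide":[-7,0,-17],"spin":0}]'
python3 - <<'E'
from h import *
T=camT('wrist'); im=manip.snapshot('wrist'); cv2.imwrite('pics/w2.png',im)
for q in ['holder_mid','handle_grip','plunger','notch','bed_tail','bed_head']: print(q,find(q,'wrist',T,k=2))
print(rows([.612,-.032,.2]))
E
```

```text
time_s: 3.73
tcp_pos: [0.4321, -0.1804, 0.0353]
ee_rot: [0.068, 0.998, 0.0, -0.001]
ft_force: [-1.3, -0.1, -0.1]
opening: 0.0856
grasp_force: 0.0
time_s: 4.4
tcp_pos: [0.4335, -0.1815, 0.038]
ee_rot: [0.069, 0.998, -0.0, 0.002]
ft_force: [-0.7, 2.2, 14.7]
opening: 0.052
grasp_force: 30.5
time_s: 4.98
tcp_pos: [0.5068, -0.1908, 0.2095]
ee_rot: [0.068, 0.998, -0.0, 0.004]
ft_force: [-1.4, 0.7, -1.2]
opening: 0.0519
grasp_force: 34.4
holder_mid [(0.97, array([ 0.6109, -0.0317,  0.0894]))]
handle_grip []
plunger [(0.74, array([ 0.6646, -0.035 ,  0.045 ]))]
notch [(0.74, array([0.6731, 0.0605, 0.0366]))]
bed_tail [(0.44, array([ 0.6132, -0.0318,  0.0413]))]
bed_head []
[-8.82485548 17.27802041  0.61937105]
```

View pics/w2.png

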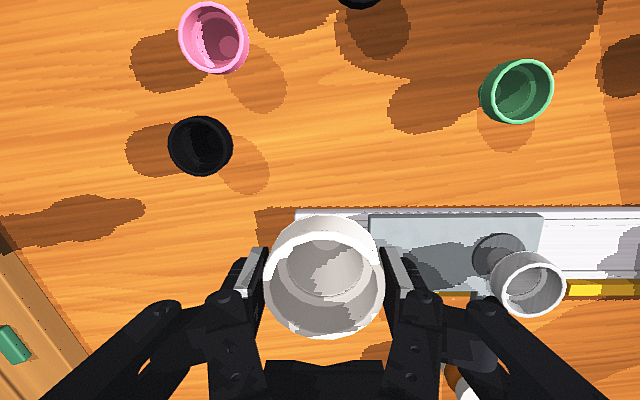

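The white cup is held, with its rim centred at about (325,283). The holder is at about (530,285). I'll check the held cup's tilt with a projected overlay while moving to just short of the holder.

```bash
cat > ov.py <<'E'
from h import *
import sys
# overlay predicted upright cup held with foot d below TCP at tool (ox,oy)
f,o,d,ox,oy=sys.argv[1],sys.argv[2],*map(float,sys.argv[3:6])
im=cv2.imread(f); E=np.array(manip.get_calibration('wrist')['hand_eye']); a=np.linspace(0,2*np.pi,80)
for r,h,c in [(.027,.06,(0,0,255)),(.023,.06,(0,160,0)),(.027,.038,(255,0,0))]:
    P=np.c_[ox+r*np.cos(a),oy+r*np.sin(a),np.full(80,d-h)]
    q=(P-E[:3,3])@E[:3,:3]@K('wrist').T; q=q[:,:2]/q[:,2:]
    cv2.polylines(im,[np.int32(q*16)],True,c,1,cv2.LINE_AA,4)
cv2.imwrite(o,cv2.resize(im[180:400,200:460],None,fx=2.5,fy=2.5))
E
python3 ov.py pics/w2.png pics/o1.png 0.038 0 0
python3 -m inch '[{"slide":[-4,8,-2],"spin":0},{"slide":[-8.8,17.3,-2],"spin":0},{"slide":[-8.8,17.3,-2],"spin":0},{"slide":[-8.8,17.3,-2],"spin":0},{"slide":[-8.8,17.3,-2],"spin":0},{"slide":[-8.8,17.3,-2],"spin":0},{"slide":[-8.8,17.3,-2],"spin":0}]'
python3 -c "
from h import *
print(rows([.612,-.032,.17]))"
```

```text
time_s: 5.92
tcp_pos: [0.6124, -0.0302, 0.2256]
ee_rot: [0.068, 0.998, 0.0, -0.0]
ft_force: [-0.6, -1.1, -1.2]
opening: 0.0518
grasp_force: 34.4
[ 0.01377    -0.18607331  5.56417166]
```

View pics/o1.png

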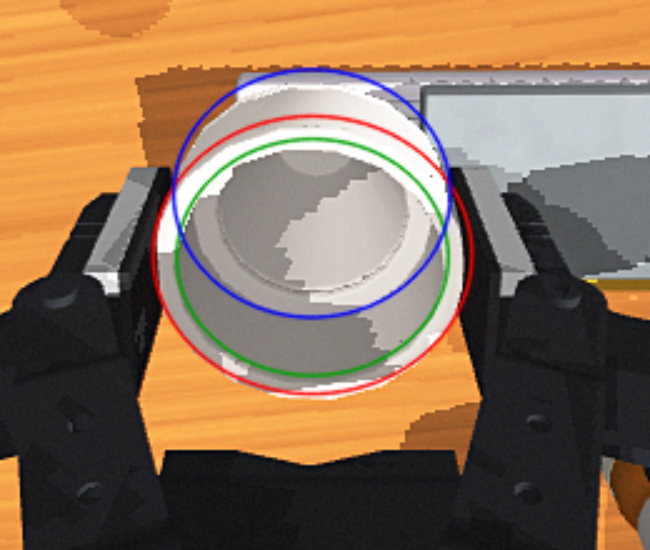

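The overlay shows the cup held upright and nearly centred, with its rim about 1–2 mm from the prediction. Lowering into the holder.

```bash

python3 -m inch '[{"slide":[0,-0.2,3],"spin":0},{"slide":[0,-0.2,5],"spin":0},{"slide":[0,-0.2,6.5],"spin":0},{"slide":[0,-0.2,8],"spin":0},{"slide":[0,-0.2,9],"spin":0},{"slide":[0,-0.2,9.6],"spin":0},{"slide":[0,-0.2,9.6],"spin":0}]'
python3 -m inch '[{"slide":[0,0,0.2],"spin":0},{"slide":[0,0,0.4],"spin":0},{"slide":[0,0,0.6],"spin":0},{"slide":[0,0,0.6],"spin":0}]'
```

```text
time_s: 6.5
tcp_pos: [0.6109, -0.0337, 0.1291]
ee_rot: [0.069, 0.998, 0.0, -0.001]
ft_force: [-2.5, 4.0, -1.1]
opening: 0.0519
grasp_force: 34.4
time_s: 6.83
tcp_pos: [0.611, -0.0325, 0.1245]
ee_rot: [0.069, 0.998, 0.001, -0.001]
ft_force: [-7.3, 10.7, 5.4]
opening: 0.0518
grasp_force: 35.0
```

```bash

python3 -m inch '[{"slide":[0.15,0.2,0],"spin":0},{"slide":[0.15,0.2,0.2],"spin":0},{"slide":[0.15,0.2,0.4],"spin":0},{"slide":[0.15,0.2,0.4],"spin":0}]'
```

```text
time_s: 7.17
tcp_pos: [0.6102, -0.0309, 0.1202]
ee_rot: [0.069, 0.998, 0.001, -0.001]
ft_force: [-6.4, 7.0, 4.3]
opening: 0.0521
grasp_force: 34.9
```

```bash

python3 -m inch '[{"slide":[0.12,0.12,0.1],"spin":0},{"slide":[0.12,0.12,0.2],"spin":0},{"slide":[0.12,0.12,0.3],"spin":0},{"slide":[0.12,0.12,0.3],"spin":0}]'
```

```text
time_s: 7.5
tcp_pos: [0.6099, -0.0301, 0.1179]
ee_rot: [0.069, 0.998, 0.0, 0.0]
ft_force: [-5.9, 5.2, 13.5]
opening: 0.0519
grasp_force: 32.9
```

```bash

python3 -m inch '[{"slide":[0,0,-0.2],"spin":0},{"slide":[0,0,-0.2],"spin":0},{"slide":[0,0,-0.2],"spin":0},{"slide":[0,0,-0.2],"spin":0},{"slide":[0,0,-0.2],"spin":0},{"slide":[0,0,-0.2],"spin":0}]' 0
python3 -m inch '[{"slide":[0,0,-3],"spin":0},{"slide":[0,0,-6],"spin":0},{"slide":[0,0,-9],"spin":0},{"slide":[0,0,-11],"spin":0},{"slide":[4,0,-11],"spin":0},{"slide":[8,0,-11],"spin":0},{"slide":[8,0,-11],"spin":0},{"slide":[8,0,-11],"spin":0}]'
python3 - <<'E'
from h import *
T=camT('wrist'); im=manip.snapshot('wrist'); cv2.imwrite('pics/w3.png',im)
for q in ['holder_mid','liner_mid','jade_mid','handle_grip','plunger','notch']: print(q,find(q,'wrist',T,k=3))
x=[.449,-.016]; print(rows([*x,.12]))
E
```

```text
time_s: 8.0
tcp_pos: [0.6098, -0.0302, 0.1189]
ee_rot: [0.069, 0.998, -0.0, -0.0]
ft_force: [-0.6, 0.3, -0.3]
opening: 0.0853
grasp_force: 0.0
time_s: 8.67
tcp_pos: [0.5292, -0.0189, 0.2295]
ee_rot: [0.069, 0.998, 0.0, -0.0]
ft_force: [1.1, 0.1, 0.6]
opening: 0.0858
grasp_force: 0.0
holder_mid [(0.84, array([ 0.6151, -0.0299,  0.091 ]))]
liner_mid [(0.95, array([ 0.377 , -0.2631,  0.0278])), (0.63, array([ 0.6082, -0.0305,  0.1089])), (0.55, array([ 0.4607, -0.2992,  0.0301]))]
jade_mid [(0.65, array([ 0.456 , -0.0124,  0.0312]))]
handle_grip []
plunger []
notch [(0.87, array([0.6744, 0.0638, 0.0379])), (0.44, array([0.4448, 0.1718, 0.0181]))]
[ 8.17343424 -0.80025919 10.88024854]
```

View pics/w3.png

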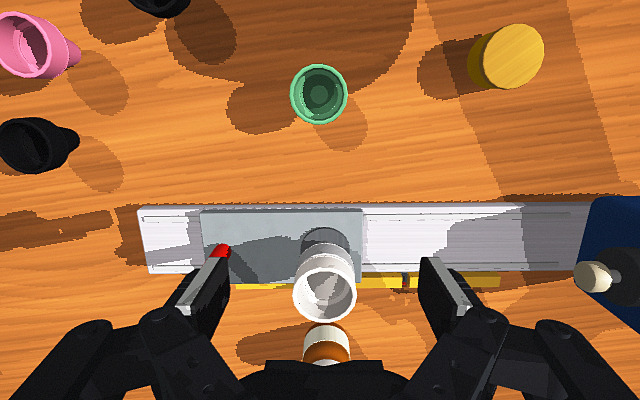

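The white cup sits nested and straight in the holder, with its rim at (325,294). The jade cup is at (319,94) and the notch shows as a dark gap at (405,281). Now the jade cup.

```bash

python3 -m inch '[{"slide":[4,-0.8,0],"spin":0},{"slide":[8,-0.8,3],"spin":0},{"slide":[8,-0.8,7],"spin":0},{"slide":[8,-0.8,10.9],"spin":0},{"slide":[8,-0.8,10.9],"spin":0},{"slide":[8,-0.8,10.9],"spin":0}]'
python3 - <<'E'
from h import *
T=camT('wrist'); u=pix([.452,-.015,.06],'wrist',T); print(u,manip.read_state()['tcp_pos'])
p=rim(*u,'wrist',T,.06,(45,40,30),(95,255,255),80); print(p,rows([*p[:2],0.035]))
E
```

```text
time_s: 9.52
tcp_pos: [0.4497, -0.0163, 0.1194]
ee_rot: [0.069, 0.998, -0.0, -0.002]
ft_force: [-0.5, -0.3, 0.8]
opening: 0.0855
grasp_force: 0.0
[326.67839714 218.89991355] [ 0.44968985 -0.01634407  0.11935971]
((328.7149963378906, 215.8722381591797), (79.64505767822266, 82.33059692382812), 178.6658935546875)
[ 0.45005807 -0.01337746  0.06      ] [0.12241085 0.27713699 8.59108668]
```

```bash

python3 -m inch '[{"slide":[0,0.25,4],"spin":0},{"slide":[0,0.25,7],"spin":0},{"slide":[0,0.25,8.4],"spin":0},{"slide":[0,0.25,8.4],"spin":0}]'
python3 -m inch '[{"slide":[0,0,0],"spin":0},{"slide":[0,0,0],"spin":0},{"slide":[0,0,0],"spin":0},{"slide":[0,0,0],"spin":0},{"slide":[0,0,0],"spin":0},{"slide":[0,0,0],"spin":0},{"slide":[0,0,0],"spin":0},{"slide":[0,0,0],"spin":0}]' 1 35
python3 -m inch '[{"slide":[0,0,-4],"spin":0},{"slide":[0,0,-8],"spin":0},{"slide":[0,0,-12],"spin":0},{"slide":[0,0,-16],"spin":0},{"slide":[0,0,-20],"spin":0},{"slide":[0,0,-21],"spin":0},{"slide":[0,0,-21],"spin":0}]'
python3 - <<'E'
from h import *
T=camT('wrist'); im=manip.snapshot('wrist'); cv2.imwrite('pics/w4.png',im)
print(find('jade_mid','wrist',T,k=2))
print(rows([.610,-.030,.245]))
E
python3 ov.py pics/w4.png pics/o2.png 0.038 0 0
```

```text
time_s: 9.9
tcp_pos: [0.4513, -0.0135, 0.0358]
ee_rot: [0.069, 0.998, -0.0, -0.0]
ft_force: [-1.2, 0.5, 0.4]
opening: 0.0854
grasp_force: 0.0
time_s: 10.57
tcp_pos: [0.4522, -0.0135, 0.038]
ee_rot: [0.069, 0.998, 0.0, 0.002]
ft_force: [-1.7, 0.3, 17.5]
opening: 0.0518
grasp_force: 33.2
time_s: 11.15
tcp_pos: [0.4521, -0.0135, 0.2503]
ee_rot: [0.069, 0.998, 0.001, 0.004]
ft_force: [-0.0, 0.1, -1.7]
opening: 0.0518
grasp_force: 40.0
[(0.66, array([ 0.458 , -0.0107,  0.245 ]))]
[-16.01986866   0.55362953   0.1945747 ]
```

View pics/o2.png

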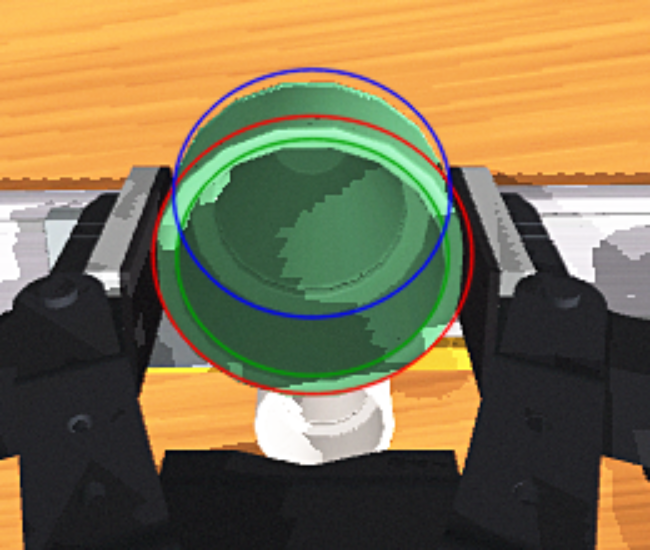

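The jade cup is held upright, with the same small rim offset as the white one. Moving over the holder and lowering.

```bash

python3 -m inch '[{"slide":[-4,0.6,0],"spin":0},{"slide":[-8,0.6,0],"spin":0},{"slide":[-12,0.6,0],"spin":0},{"slide":[-15.9,0.6,0],"spin":0},{"slide":[-15.9,0.6,0],"spin":0},{"slide":[-15.9,0.6,0],"spin":0},{"slide":[-15.9,0.6,0],"spin":0}]'
python3 -c "
from h import *
print(rows([.609,-.029,.150]))"
```

```text
time_s: 11.83
tcp_pos: [0.6079, -0.0296, 0.2445]
ee_rot: [0.069, 0.998, -0.0, -0.001]
ft_force: [-0.4, -0.1, -0.2]
opening: 0.0518
grasp_force: 39.9
[-0.12666309  0.08286619  9.44480714]
```

```bash

python3 -m inch '[{"slide":[-0.1,0.05,3],"spin":0},{"slide":[-0.1,0.05,5],"spin":0},{"slide":[-0.1,0.05,6.5],"spin":0},{"slide":[-0.1,0.05,8],"spin":0},{"slide":[-0.1,0.05,9],"spin":0},{"slide":[-0.1,0.05,9.3],"spin":0},{"slide":[-0.1,0.05,9.3],"spin":0}]'
python3 -m inch '[{"slide":[0,0,0.2],"spin":0},{"slide":[0,0,0.4],"spin":0},{"slide":[0,0,0.6],"spin":0},{"slide":[0,0,0.6],"spin":0}]'
```

```text
time_s: 12.42
tcp_pos: [0.6094, -0.029, 0.1527]
ee_rot: [0.069, 0.998, -0.0, -0.001]
ft_force: [-0.6, 0.1, -1.0]
opening: 0.0518
grasp_force: 39.9
time_s: 12.75
tcp_pos: [0.61, -0.0291, 0.1471]
ee_rot: [0.069, 0.998, 0.0, 0.0]
ft_force: [0.0, -0.3, -0.5]
opening: 0.0516
grasp_force: 39.9
```

No side load so far, so I'll keep lowering.

```bash

python3 -m inch '[{"slide":[0,0,0.2],"spin":0},{"slide":[0,0,0.4],"spin":0},{"slide":[0,0,0.5],"spin":0},{"slide":[0,0,0.5],"spin":0}]'
python3 -m inch '[{"slide":[0,0,0.1],"spin":0},{"slide":[0,0,0.25],"spin":0},{"slide":[0,0,0.25],"spin":0}]'
```

```text
time_s: 13.08
tcp_pos: [0.6099, -0.0291, 0.1418]
ee_rot: [0.069, 0.998, -0.0, -0.0]
ft_force: [-0.1, -0.1, -2.3]
opening: 0.0517
grasp_force: 39.9
time_s: 13.33
tcp_pos: [0.6102, -0.0292, 0.1402]
ee_rot: [0.069, 0.998, 0.0, 0.0]
ft_force: [-3.5, 0.8, 8.1]
opening: 0.0519
grasp_force: 41.0
```

```bash

python3 -m inch '[{"slide":[0,0,0],"spin":0},{"slide":[0,0,0],"spin":0},{"slide":[0,0,0],"spin":0},{"slide":[0,0,0],"spin":0},{"slide":[0,0,0],"spin":0},{"slide":[0,0,0],"spin":0}]' 0
python3 -m inch '[{"slide":[0,0,-3],"spin":0},{"slide":[0,0,-6],"spin":0},{"slide":[0,0,-9],"spin":0},{"slide":[2,-4,-10],"spin":0},{"slide":[4,-8,-10],"spin":0},{"slide":[6,-11,-10],"spin":0},{"slide":[6,-11,-10],"spin":0},{"slide":[6,-11,-10],"spin":0}]'
python3 - <<'E'
from h import *
T=camT('wrist'); im=manip.snapshot('wrist'); cv2.imwrite('pics/w5.png',im)
print(manip.read_state()['tcp_pos'])
for q in ['holder_mid','liner_mid','jade_mid','handle_grip','plunger','notch','bed_tail','bed_head']: print(q,find(q,'wrist',T,k=2))
E
```

```text
time_s: 13.83
tcp_pos: [0.61, -0.0291, 0.1395]
ee_rot: [0.069, 0.998, -0.0, -0.0]
ft_force: [-0.6, -0.2, 0.6]
opening: 0.0853
grasp_force: 0.0
time_s: 14.5
tcp_pos: [0.5343, -0.132, 0.2401]
ee_rot: [0.071, 0.997, -0.0, 0.0]
ft_force: [1.0, 1.3, 0.2]
opening: 0.0856
grasp_force: 0.0
[ 0.53536506 -0.13026227  0.23987205]
holder_mid [(0.84, array([ 0.6124, -0.03  ,  0.0885]))]
liner_mid [(0.95, array([ 0.6086, -0.0308,  0.1105])), (0.67, array([ 0.3758, -0.2641,  0.0286]))]
jade_mid [(0.21, array([ 0.613 , -0.033 ,  0.0911]))]
handle_grip [(0.55, array([ 0.5982, -0.1369,  0.1027]))]
plunger []
notch [(0.65, array([0.6756, 0.0589, 0.0378]))]
bed_tail [(0.87, array([ 0.5871, -0.2113,  0.0369]))]
bed_head []
```

View pics/w5.png

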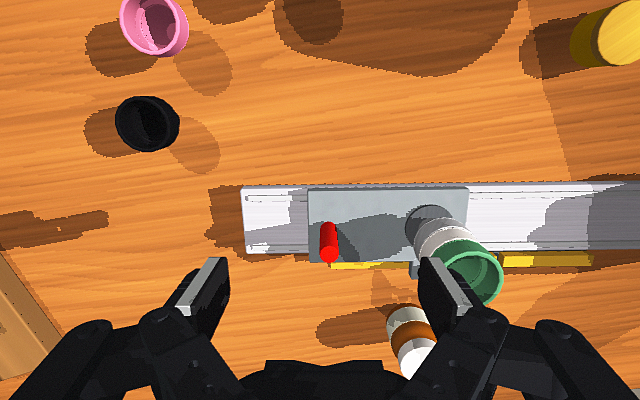

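Both cups are nested and straight in the picture: the jade rim is at (473,278), with the white band below it. The red post's top is at about (330,256). Next the handle.

```bash
python3 - <<'E'
from h import *
T=camT('wrist'); print(ray(330,254,.12,'wrist',T)); print(rows([.596,-.1365,.15]),rows([.596,-.1365,.082]))
E
```

```text
[ 0.59566478 -0.1321145   0.12      ]
[-6.07276732  0.11721181  8.93510788] [-6.07457594  0.11746667 15.73510763]
```

```bash

python3 -m inch '[{"slide":[-3,0.2,0],"spin":0},{"slide":[-6.1,0.2,2],"spin":0},{"slide":[-6.1,0.2,6],"spin":0},{"slide":[-6.1,0.2,10],"spin":0},{"slide":[-6.1,0.2,13],"spin":0},{"slide":[-6.1,0.2,15.7],"spin":0},{"slide":[-6.1,0.2,15.7],"spin":0},{"slide":[-6.1,0.2,15.7],"spin":0}]'
python3 -m inch '[{"slide":[0,0,0],"spin":0},{"slide":[0,0,0],"spin":0},{"slide":[0,0,0],"spin":0},{"slide":[0,0,0],"spin":0},{"slide":[0,0,0],"spin":0},{"slide":[0,0,0],"spin":0},{"slide":[0,0,0],"spin":0},{"slide":[0,0,0],"spin":0}]' 1 40
```

```text
time_s: 15.62
tcp_pos: [0.5958, -0.1361, 0.0821]
ee_rot: [0.069, 0.998, 0.0, -0.001]
ft_force: [-0.3, -0.2, 0.1]
opening: 0.0854
grasp_force: 0.0
time_s: 16.28
tcp_pos: [0.5964, -0.1367, 0.0833]
ee_rot: [0.069, 0.998, -0.0, 0.0]
ft_force: [-1.9, -1.3, 8.8]
opening: 0.017
grasp_force: 38.8
```

```bash

python3 -m inch '[{"slide":[0,0.4,0],"spin":0},{"slide":[0,1.2,0],"spin":0},{"slide":[0,2.2,0],"spin":0},{"slide":[0,3.3,0],"spin":0},{"slide":[0,4.3,0],"spin":0},{"slide":[0,5.2,0],"spin":0},{"slide":[0,5.8,0],"spin":0},{"slide":[0,6,0],"spin":0}]'
python3 -m inch '[{"slide":[0,0,0],"spin":0},{"slide":[0,0,0],"spin":0}]'
python3 - <<'E'
from h import *
T=camT('wrist'); im=manip.snapshot('wrist'); cv2.imwrite('pics/w6.png',im)
for n in ['wrist','top']:
    T=camT(n); 
    if n=='top': cv2.imwrite('pics/top6.png',manip.snapshot(n))
    for q in ['plunger','notch','holder_mid']: print(n,q,find(q,n,T,k=1))
E
```

```text
time_s: 16.95
tcp_pos: [0.6041, -0.0772, 0.0832]
ee_rot: [0.069, 0.998, -0.0, -0.0]
ft_force: [-7.3, -3.9, 12.9]
opening: 0.017
grasp_force: 39.7
time_s: 17.12
tcp_pos: [0.6042, -0.0763, 0.0832]
ee_rot: [0.069, 0.998, 0.0, -0.0]
ft_force: [-7.1, 3.2, 12.1]
opening: 0.017
grasp_force: 39.7
wrist plunger [(0.56, array([0.669 , 0.0231, 0.042 ]))]
wrist notch []
wrist holder_mid [(0.7, array([0.6195, 0.0292, 0.0907]))]
top plunger [(0.59, array([0.672 , 0.0304, 0.047 ]))]
top notch [(0.64, array([0.6723, 0.056 , 0.0412]))]
top holder_mid []
```

```bash

python3 -m inch '[{"slide":[0.05,0.4,-0.05],"spin":0},{"slide":[0.1,0.9,-0.1],"spin":0},{"slide":[0.1,1.4,-0.15],"spin":0},{"slide":[0.1,1.8,-0.2],"spin":0},{"slide":[0.1,2.0,-0.2],"spin":0},{"slide":[0.1,2.0,-0.2],"spin":0},{"slide":[0.1,2.0,-0.2],"spin":0}]' | head -4
python3 -m inch '[{"slide":[0,0.1,0],"spin":0},{"slide":[0,0.2,0],"spin":0}]' | head -4
python3 -m inch '[{"slide":[0,0.1,0],"spin":0},{"slide":[0,0.2,0],"spin":0}]' | head -4
python3 -m inch '[{"slide":[0,0.1,0],"spin":0},{"slide":[0,0.2,0],"spin":0}]' | head -4
```

```text
time_s: 18.1
tcp_pos: [0.6065, -0.0572, 0.0836]
ee_rot: [0.069, 0.998, -0.0, 0.0]
ft_force: [10.5, -2.3, -25.1]
time_s: 18.27
tcp_pos: [0.6066, -0.0564, 0.0835]
ee_rot: [0.069, 0.998, -0.001, 0.0]
ft_force: [10.1, -9.4, -23.8]
time_s: 18.43
tcp_pos: [0.6068, -0.0547, 0.0836]
ee_rot: [0.069, 0.998, -0.001, 0.0]
ft_force: [10.5, -10.1, -24.1]
time_s: 18.6
tcp_pos: [0.6071, -0.0527, 0.0836]
ee_rot: [0.069, 0.998, -0.001, 0.0]
ft_force: [10.2, -10.1, -25.2]
```

```bash

python3 -m inch '[{"slide":[-0.03,0,0.07],"spin":0},{"slide":[-0.06,0,0.13],"spin":0},{"slide":[-0.06,0,0.13],"spin":0}]' | sed -n '2p;4p'
for i in 1; do :; done
python3 -m inch '[{"slide":[0,0.1,0],"spin":0},{"slide":[0,0.15,0],"spin":0}]' | sed -n '2p;4p'
python3 -m inch '[{"slide":[0,0.1,0],"spin":0},{"slide":[0,0.15,0],"spin":0}]' | sed -n '2p;4p'
```

```text
tcp_pos: [0.6073, -0.0518, 0.0834]
ft_force: [-1.5, -4.3, -0.9]
tcp_pos: [0.6074, -0.0509, 0.0833]
ft_force: [-2.7, -8.4, -0.2]
tcp_pos: [0.6076, -0.0496, 0.0833]
ft_force: [-2.7, -9.6, 0.4]
```

```bash

python3 -m inch '[{"slide":[0,0.1,0],"spin":0},{"slide":[0,0.1,0],"spin":0}]' | sed -n '2p;4p'
python3 -m inch '[{"slide":[0,0.1,0],"spin":0},{"slide":[0,0.1,0],"spin":0}]' | sed -n '2p;4p'
python3 -m inch '[{"slide":[0,0.1,0],"spin":0},{"slide":[0,0.1,0],"spin":0}]' | sed -n '2p;4p'
```

```text
tcp_pos: [0.6078, -0.0482, 0.0833]
ft_force: [-2.5, -5.0, 1.0]
tcp_pos: [0.608, -0.0467, 0.0834]
ft_force: [-1.6, -2.8, 0.2]
tcp_pos: [0.6082, -0.0451, 0.0833]
ft_force: [-3.4, -0.5, 0.9]
```

```bash

python3 -m inch '[{"slide":[0,0,0],"spin":0},{"slide":[0,0,0],"spin":0}]' | sed -n '2p;4p'
python3 -m inch '[{"slide":[0,0.05,0],"spin":0},{"slide":[0,0.05,0],"spin":0}]' | sed -n '2p;4p'
python3 -m inch '[{"slide":[0,0.05,0],"spin":0},{"slide":[0,0.05,0],"spin":0}]' | sed -n '2p;4p'
python3 - <<'E'
from h import *
cv2.imwrite('pics/w7.png',manip.snapshot('wrist')); cv2.imwrite('pics/top7.png',manip.snapshot('top'))
for n in ['wrist','top']:
    for q in ['plunger','notch']: print(n,q,find(q,n,camT(n),k=1))
E
```

```text
tcp_pos: [0.6082, -0.0447, 0.0833]
ft_force: [-3.2, 0.5, 2.6]
tcp_pos: [0.6083, -0.0444, 0.0833]
ft_force: [-4.7, 0.5, 4.6]
tcp_pos: [0.6084, -0.0437, 0.0833]
ft_force: [-5.5, 2.2, 4.4]
wrist plunger [(0.87, array([0.6742, 0.0559, 0.043 ]))]
wrist notch []
top plunger [(0.79, array([0.6766, 0.0603, 0.0446]))]
top notch [(0.89, array([0.6732, 0.0567, 0.0418]))]
```

The ball is pulling the carriage forward now (y-force has changed sign), so I'll continue in half-millimetre steps.

```bash

for_=0
python3 -m inch '[{"slide":[0,0.05,0],"spin":0},{"slide":[0,0.05,0],"spin":0}]' | sed -n '2p;4p'
python3 -m inch '[{"slide":[0,0.05,0],"spin":0},{"slide":[0,0.05,0],"spin":0}]' | sed -n '2p;4p'
python3 -m inch '[{"slide":[0,0.05,0],"spin":0},{"slide":[0,0.05,0],"spin":0}]' | sed -n '2p;4p'
```

```text
tcp_pos: [0.6085, -0.043, 0.0833]
ft_force: [-5.6, 1.4, 4.6]
tcp_pos: [0.6086, -0.0425, 0.0833]
ft_force: [-4.8, 1.7, 4.2]
tcp_pos: [0.6086, -0.0424, 0.0833]
ft_force: [-5.8, 0.7, 5.4]
```

```bash

python3 -m inch '[{"slide":[0,0.05,0],"spin":0},{"slide":[0,0.05,0],"spin":0}]' | sed -n '2p;4p'
python3 -m inch '[{"slide":[0,0.05,0],"spin":0},{"slide":[0,0.05,0],"spin":0}]' | sed -n '2p;4p'
python3 -m inch '[{"slide":[0,0,0],"spin":0},{"slide":[0,0,0],"spin":0},{"slide":[0,0,0],"spin":0}]' | sed -n '2p;4p'
```

```text
tcp_pos: [0.6086, -0.0422, 0.0833]
ft_force: [-5.1, -1.3, 4.5]
tcp_pos: [0.6086, -0.0421, 0.0833]
ft_force: [-6.7, -3.9, 5.2]
tcp_pos: [0.6086, -0.0421, 0.0833]
ft_force: [-6.1, -3.0, 6.1]
```

```bash

python3 -m inch '[{"slide":[0,0.04,0],"spin":0},{"slide":[0,0.04,0],"spin":0},{"slide":[0,0.04,0],"spin":0}]' | sed -n '2p;4p'
python3 - <<'E'
from h import *
a=manip.snapshot('wrist'); t=manip.snapshot('top')
for n in ['wrist','top']:
    for q in ['plunger','notch']: print(n,q,find(q,n,camT(n),k=1))
a=cv2.resize(a[150:400,300:640],(748,340*0+300)); b=cv2.resize(t[110:230,220:440],(748,298))
cv2.imwrite('pics/fin.png',np.vstack([a,b]))
E
```

```text
tcp_pos: [0.6086, -0.0419, 0.0833]
ft_force: [-6.8, -3.2, 4.9]
wrist plunger [(0.62, array([0.6725, 0.0602, 0.0436]))]
wrist notch []
top plunger [(0.86, array([0.6778, 0.0613, 0.046 ]))]
top notch [(0.81, array([0.6727, 0.0545, 0.0397]))]
```

View pics/fin.png

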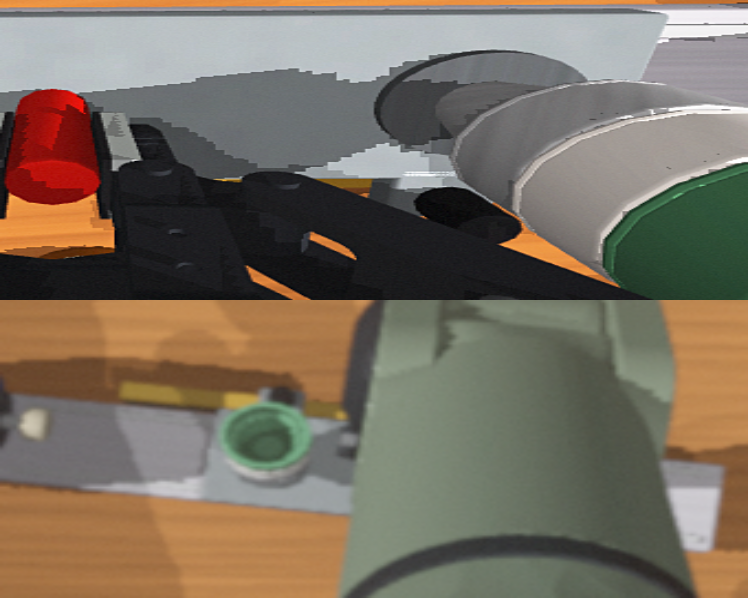

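```bash

python3 -m inch '[{"slide":[0,0.05,0],"spin":0},{"slide":[0,0.05,0],"spin":0},{"slide":[0,0.05,0],"spin":0}]' | sed -n '2p;4p'
python3 -m inch '[{"slide":[0,0.05,0],"spin":0},{"slide":[0,0.05,0],"spin":0},{"slide":[0,0.05,0],"spin":0}]' | sed -n '2p;4p'
```

```text
tcp_pos: [0.6086, -0.0418, 0.0833]
ft_force: [-6.3, -5.7, 4.9]
tcp_pos: [0.6086, -0.0417, 0.0833]
ft_force: [-6.7, -7.7, 6.1]
```

Another 1 mm of command moved the handle only 0.2 mm, while the drag rose to 7.7 N. The ball is caught in the notch, so I'll relax the push and hold.

```bash

python3 -m inch '[{"slide":[0,-0.1,0],"spin":0},{"slide":[0,-0.1,0],"spin":0},{"slide":[0,-0.1,0],"spin":0},{"slide":[0,-0.1,0],"spin":0},{"slide":[0,-0.1,0],"spin":0},{"slide":[0,-0.1,0],"spin":0},{"slide":[0,-0.1,0],"spin":0}]' 
python3 -c "
from h import *
print(manip.finish_job())"
```

```text
time_s: 23.2
tcp_pos: [0.6086, -0.0419, 0.0833]
ee_rot: [0.069, 0.998, -0.0, -0.0]
ft_force: [-6.5, -3.8, 4.9]
opening: 0.0165
grasp_force: 43.5
the job is handed in; nothing more can be done
None
```

I handed the job in at about 23 s: the white cup is nested in the holder, the jade cup is nested in the white one, and the gripper still holds the carriage by its red handle at the notch. The camera pictures show the cups straight. I judged the notch by feel: the carriage was pulled in, then resisted with about 8 N. The judge's result was not shown to me.

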